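Hang the ledge on the drawing board and set up a panel on it

TASK

Set up the sloping drawing board for painting: hang the loose ledge on the board's two screws, with its wooden rail on the uphill side, by lowering it so that both screw heads come through the round holes and then sliding it downhill until both screws are home at the ends of the narrow slots. Then lay the little painting panel flat on the board, white face up, with its long side pointing uphill, square in the middle of the rail and its lower end resting against the rail. Let go of everything, and leave the brush box, spray can, jar and paint tin standing where they are.

Things in the scene. Friction and masses are not known exactly. Their poses are not given: they have to be found in the camera images.
- board_face (a point): Middle of the upper face of the fixed drawing board: a pale plywood deck 280 mm wide (y), 230 mm deep (x, uphill) and 18 mm thick, sloping at 15 degrees on a wooden prop, low edge towards the robot. Axes: x uphill along the face, y to the left along the board, z square out of the face. Its two screws are at x = -73 mm, y = +60 and -60 mm, 42 mm from the low edge.
- screw_left (a point): Point on the board's face on the axis of the left dark steel screw, which stands square out of the face: neck 7 mm in diameter and 7 mm long, then a round head 14 mm in diameter and 5 mm high (top 12 mm off the face). Axes as board_face: x uphill, y left, z out of the face.
- screw_right (a point): The same for the right screw, 120 mm from the left one along -y; same axes.
- ledge_rail (a point): Centre of the loose ledge's wooden rail, where to grip it. Ledge, 0.22 kg: aluminium plate 180 (y) x 68 mm (x), 5 mm thick, with a beech rail 16 mm thick (x), 30 mm high, 180 mm long on top along its +x edge; starts flat on the table. This point is 20 mm above the plate's underside, 8 mm from the rail's +x face. Axes: x across the plate towards the rail (uphill when hung), y along it, z up.
- hole_left (a point): Centre, on the plate's underside, of the ledge's left round hole, 20 mm in diameter: at (-44, +60, -20) mm from ledge_rail in the ledge's axes (same axes here). A slot 10 mm wide runs from it along +x, towards the rail. The screw head passes only through the round hole.
- hole_right (a point): The same for the right round hole: at (-44, -60, -20) mm from ledge_rail.
- seat_left (a point): Point on the plate's underside where the left screw's axis stands when it is home at the closed end of its slot: 21 mm from hole_left along +x, (-23, +60, -20) mm from ledge_rail. Home means that it lies on screw_left. So the plate is lowered 21 mm uphill of home, then slides 21 mm downhill; under the heads it has 2 mm of play in height, in the slots 1.5 mm to either side.
- seat_right (a point): The same for the right screw: (-23, -60, -20) mm from ledge_rail; home on screw_right.
- panel_centre (a point): Centre (half-way up) of the loose painting panel, a wooden block 140 mm long (its x), 60 mm wide (its y), 30 mm thick (its z, up out of the white face), 0.16 kg. Starts flat on the table, white face up; either end may go downhill. Set up against the rail, its centre is 78 mm uphill of ledge_rail and 15 mm off the board's face.
- brush_box: Black open box 90 x 110 mm, 105 mm high, full of brushes and pencils that rise to about 265 mm; loose. Origin under its centre, y along the 110 mm side.
- spray_can: Spray can 52 mm in diameter, 185 mm high; loose. Origin under its centre.
- jar: Glass jar with steel lid, 68 mm in diameter, 85 mm high; loose. Origin under its centre.
- paint_tin: Flat dark closed paint tin 65 x 130 mm (x, y), 18 mm high; loose. Origin under its centre.
Things that resemble listed ones, but are neither listed nor needed, are in the scene too. Leave any blue or green look-alike of the part that bears panel_centre alone.

How it is judged (in metres and radians):
On the way, in this order (a step that is already met when the one before it is completed fails the run):
1. the ledge is hung: both screws at the ends of their slots, plate flat on the board (x of seat_left in the frame of screw_left between -0.004 and 0.004 m and y of seat_left in the frame of screw_left between -0.004 and 0.004 m and z of seat_left in the frame of screw_left between -0.0025 and 0.0025 m and x of seat_right in the frame of screw_right between -0.004 and 0.004 m and y of seat_right in the frame of screw_right between -0.004 and 0.004 m and z of seat_right in the frame of screw_right between -0.0025 and 0.0025 m), for 0.2 s.
2. the panel lies flat on the board, against the middle of the rail (x of panel_centre in the frame of ledge_rail between 0.074 and 0.082 m and y of panel_centre in the frame of ledge_rail between -0.03 and 0.03 m and z of panel_centre in the frame of screw_left between 0.012 and 0.018 m and angle between the z axis of panel_centre and the z axis of screw_left, either way round below 0.06 rad and angle between the x axis of panel_centre and the x axis of screw_left, either way round below 0.07 rad and angle between panel_centre's own z axis and vertical below 0.5 rad), for 0.2 s.
At the end, for the whole second after the job is handed in: Each screw within 4 mm of its slot's end, plate within 2.5 mm of the board. Panel face up, flat on the board (0.06 rad, 3 mm), square to the rail (0.07 rad), lower end within 4 mm of the rail, middle within 30 mm of the rail's middle. Both at rest, bystanders in place (all of step 1 and all of step 2 and linear speed of each of ledge, panel below 0.01 m/s); the robot touches nothing.
It fails at once if a bystander is pushed more than 25 mm from its place (distance of any of brush_box, spray_can, jar, paint_tin from where it was at the start of the episode above 0.025 m).
It fails at once if a standing bystander is tipped over (angle between any of brush_box, spray_can, jar's own z axis and vertical above 0.5 rad).
It also fails if it takes over 58 s, if anything falls off the work surface, if the arm or the gripper's body presses on something with over 40 N, if the wrist force passes 120 N, or if a joint passes its speed limit or range.

ROBOT

A 7-joint arm with a two-finger parallel gripper is mounted at the origin on the work surface. World frame = base frame: x ahead of the robot, y to its left, z up, the work surface at z = 0. Lengths are in mm, angles in rad, forces in N, time in s.
With the tool pointing down it reaches from about 400 to 925 mm from the base axis. Payload 4.1 kg.
Tool frame: the origin (TCP) lies at the very end of the fingers, on their centre line; the grasp point (between the pads) lies 19 mm behind it; z points along the fingers, y is the direction in which the jaws open and shut (so a half turn about z gives the same grasp; the last joint's range is limited). The gripper opens to 85 mm and grips with 20 to 120 N. Pads are 22 mm wide; open, the fingers measure 114 mm over their backs; the gripper's body (76 mm by 85 mm) begins 54 mm behind the grasp point. The pads swing forward as they close: fully open they stand 13 mm farther back than shut.
Start: joints at [-1.433, 0.398, 0.045, 1.537, -0.019, 1.207, -0.051], TCP at [152.461, 631.901, 231.347] pointing down, gripper open.
Joint ranges: [-2.82, 2.82], [-0.49, 2.23], [-1.37, 1.46], [0, 2.46], [-1.36, 4.5], [0.23, 2], [-2.94, 2.94]. Speed limits (rad/s): [2.57, 2.57, 3.14, 3.14, 3.14, 3.14, 3.14].

INTERFACE

Orientations are given as a unit quaternion [w, x, y, z].
In Python, from station import readout, viewer, robot gives the robot as it stands.
- The arm moves only by the tool carry_out, never from a script. Its arguments are lists of equal length, an entry for each row: "translation": the shift along the tool's x, y, z in cm, a list of three; "angular": the turn, a rotation vector about the tool's x, y, z in rad, a list of three; "grip": the opening, from -1 (shut) to 1 (fully open), so that 0 is half open. A call has 1 to 10 rows; each row is the pose to reach, as a shift and turn from the pose commanded when the call began, along the tool's axes at that moment; what a row does not reach only later rows make up. A row lasts 1/10 s, in which the tool goes at most 50 mm and 8.59 degrees, less where a joint would pass 70% of its speed; a pose out of reach is approached as far as the arm can. A call with a gripper value outside its range is refused whole. The fingers move at their own pace and stop on an object; "grip_force" is the grip in N (left out, the last holds). Time passes only in rows, so rows that repeat a pose let the fingers close. It gives the time, the measured TCP pose, the force and the opening at its end, in the units of the state.
- readout.observe(): the state, without advancing time (a new reading comes with each control period).
- viewer.snapshot(name): name is "scene" or "top" or "wrist"; returns the picture (480x640x3 uint8, blue, green, red); there is no depth.
- viewer.camera_info(name): a dict with "K" (3x3 intrinsics, pixels), "k1" (the pictures are not rectified: a ray, as slopes to the right and down, at radius r is drawn at 1 + k1 r^2 times it, then the intrinsics apply), "R" (3x3) and "t" (3): a world point X has camera coordinates R X + t. Camera axes: x right, y down, z forward; pixel columns grow to the right and rows downward; lengths in mm; the calibration is good to about 2 mm. A picture is of the moment at which its call begins: read the wrist's pose just before it. camera_info takes no time and is no camera call; for the wrist camera it gives the pose at the moment of the call.
- robot.hand_in(): hands the job in, once; it reports no verdict.
The state is a dict: "time_s": time; "joint_pos": joint angles; "joint_vel": joint speeds; "effort": joint torques, N m; "eef_pos": TCP position; "orientation": TCP orientation; "wrist_force": force on the tool from outside, world axes, zero at the start; "torque": the same for the moment, N m; "opening": opening from 0.0 (shut) to 1.0 (fully open).
Only numpy, scipy, OpenCV 4.12 (cv2) and the standard library are available. Lean on these libraries where they do the work, as an engineer would, in place of code of your own. Each camera call takes 0.05 s, during which the arm holds its last target. There are 200 camera calls.

## Working session

There is one attempt and no reset: what is moved stays moved. The work goes in short steps, Python scripts to look and compute and a tool call to move; the robot and the scene stay as the last step left them, time stands still between calls to the robot, and variables do not carry over. Pictures are saved under pics/ and viewed, about 8 in all and at most 12, crops included, and the job is handed in when it is done.

Besides the shell and the picture viewer there is one more tool, called after "Emit:" as name(argument=value, ...), one argument or row to a line, values as JSON. carry_out: Moves the arm, as the interface text tells. Its arguments: {"type":"object","properties":{"translation":{"type":"array","items":{"type":"array","items":{"type":"number"}}},"angular":{"type":"array","items":{"type":"array","items":{"type":"number"}}},"grip":{"type":"array","items":{"type":"number"}},"grip_force":{"type":"number"}},"required":["translation","angular","grip"]}

```bash
ls; mkdir -p pics; python3 - <<'E'
from station import readout, viewer, robot
import cv2, numpy as np
s=readout.observe(); print(s)
for n in ("scene","top","wrist"):
    i=viewer.camera_info(n); print(n,np.array(i["K"]).round(1).tolist(),i["k1"],np.array(i["R"]).round(4).tolist(),np.array(i["t"]).round(1).tolist())
    im=viewer.snapshot(n); cv2.imwrite(f"pics/{n}0.png",im)
E
```

```text
pics
{'time_s': 0.0, 'joint_pos': array([-1.43296045,  0.39917677,  0.04503852,  1.53786787, -0.01873811,
        1.20690433, -0.05072732]), 'joint_vel': array([-0.00018515,  0.00104355,  0.00040802,  0.00062063,  0.00060915,
        0.00131885,  0.00076913]), 'effort': array([ 2.29296265e-04, -4.75115919e+01,  1.36456501e+00, -2.54223454e+01,
        1.15531910e-02,  9.67389671e-03,  8.65861153e-06]), 'eef_pos': array([152.33004913, 631.24967084, 230.2787869 ]), 'orientation': array([-6.45907420e-05,  1.18108007e-01,  9.93000284e-01, -9.65068171e-04]), 'wrist_force': array([-0.21228388, -0.18367237, -0.09493775]), 'torque': array([-0.01799925, -0.01859715,  0.00676559]), 'opening': 0.9978729321318347}
scene [[568.9, 0.0, 322.8], [0.0, 568.9, 242.2], [0.0, 0.0, 1.0]] 0.022835686773517987 [[0.5588, 0.8292, -0.009], [0.5101, -0.3523, -0.7847], [-0.6538, 0.4339, -0.6198]] [-193.4, -235.9, 1996.7]
top [[564.7, 0.0, 324.1], [0.0, 564.7, 247.9], [0.0, 0.0, 1.0]] -0.07550413718696183 [[-0.0051, -1.0, -0.0043], [-0.9927, 0.0056, -0.1201], [0.1202, 0.0037, -0.9927]] [-86.2, 479.9, 1638.9]
wrist [[361.1, 0.0, 317.8], [0.0, 361.1, 248.7], [0.0, 0.0, 1.0]] -0.017040350693488925 [[0.2345, 0.9721, -0.0022], [0.9221, -0.2217, 0.3172], [0.3078, -0.0764, -0.9484]] [-648.8, -41.0, 381.3]
```

View pics/top0.png

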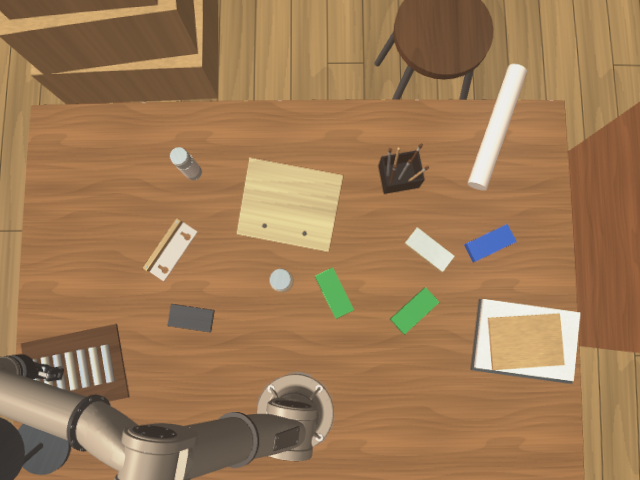

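View pics/scene0.png

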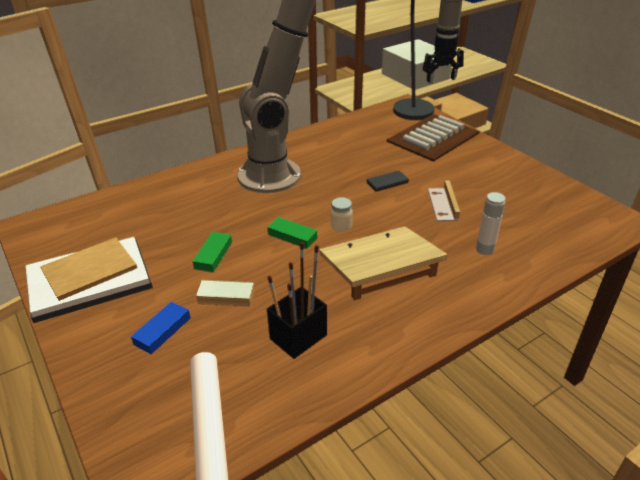

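Candidates for the panel in the top view are white (430,250), blue (490,243), green (335,293) and green (415,310). Only the white-faced one fits, because the blue and green ones are look-alikes. The board is at (290,205) with its screws at (265,226) and (304,234). The ledge is at (170,250) with its rail on the upper-left side.

```bash
cat > h.py <<'E'
import cv2, numpy as np
from station import readout, viewer, robot
from scipy.spatial.transform import Rotation as Ro
def und(info,uv):
    K=np.array(info["K"]);p=(np.atleast_2d(uv).astype(float)-K[:2,2])/[K[0,0],K[1,1]]
    q=p.copy()
    for _ in range(20): q=p/(1+info["k1"]*(q**2).sum(1,keepdims=True))
    return q
def rays(info,uv):
    q=und(info,uv); d=np.c_[q,np.ones(len(q))]@np.array(info["R"])
    return -np.array(info["R"]).T@np.array(info["t"]), d/np.linalg.norm(d,axis=1,keepdims=True)
def onplane(info,uv,p,n):
    """rays onto the plane through p with normal n"""
    c,d=rays(info,uv); n=np.array(n,float)
    return c+d*(((np.array(p)-c)@n)/(d@n))[:,None]
def onz(info,uv,z): return onplane(info,uv,[0,0,z],[0,0,1])
def proj(info,X):
    x=np.atleast_2d(X)@np.array(info["R"]).T+info["t"]; s=x[:,:2]/x[:,2:]
    s=s*(1+info["k1"]*(s**2).sum(1,keepdims=True)); K=np.array(info["K"])
    return s*[K[0,0],K[1,1]]+K[:2,2]
def tri(i1,u1,i2,u2):
    c1,d1=rays(i1,u1);c2,d2=rays(i2,u2);out=[]
    for a,b in zip(d1,d2):
        st=np.linalg.lstsq(np.c_[a,-b],c2-c1,rcond=None)[0]
        P,Q=c1+a*st[0],c2+b*st[1]; out.append([*((P+Q)/2),np.linalg.norm(P-Q)])
    return np.array(out)
def tool(s=None):
    s=s or readout.observe(); q=s["orientation"]
    return np.array(s["eef_pos"]),Ro.from_quat([q[1],q[2],q[3],q[0]])
def rel(T,Rt,s=None):
    """shift (cm) and rotvec in present tool axes to reach T, Rt"""
    p,R=tool(s); return R.inv().apply(np.array(T)-p)/10,(R.inv()*Rt).as_rotvec()
def save(n,im,box=None,k=1):
    if box: im=im[box[1]:box[3],box[0]:box[2]]
    cv2.imwrite(f"pics/{n}.png",cv2.resize(im,None,fx=k,fy=k,interpolation=cv2.INTER_CUBIC))
E
python3 - <<'E'
from h import *
t=cv2.imread("pics/top0.png");info=viewer.camera_info("top")
hsv=cv2.cvtColor(t,cv2.COLOR_BGR2HSV)
def quad(roi,lo,hi):
    m=np.zeros(t.shape[:2],np.uint8);x0,y0,x1,y1=roi
    m[y0:y1,x0:x1]=cv2.inRange(hsv,lo,hi)[y0:y1,x0:x1]
    c=max(cv2.findContours(m,0,2)[0],key=cv2.contourArea)
    return cv2.boxPoints(cv2.minAreaRect(c)),cv2.contourArea(c)
for n,roi,lo,hi,z in (("panel",(395,220,462,280),(0,0,150),(180,75,255),30),("plate",(135,210,205,290),(0,0,150),(180,60,255),5),("rail",(135,210,205,290),(8,70,150),(30,160,255),35)):
    b,a=quad(roi,np.array(lo),np.array(hi)); P=onz(info,b,z)
    e=np.diff(P[[0,1,2]],axis=0); print(n,a,b.round(1).tolist(),P.mean(0).round(1),np.linalg.norm(e,axis=1).round(1),np.degrees(np.arctan2(e[:,1],e[:,0])).round(1))
p,R=tool();print(R.as_matrix().round(3))
a=cv2.resize(t[155:285,135:465],None,fx=2.4,fy=2.4,interpolation=cv2.INTER_CUBIC)
s=cv2.imread("pics/scene0.png"); b=cv2.resize(s[170:310,185:475],(792,382)[0:2] and (580,280),interpolation=cv2.INTER_CUBIC)
b=cv2.copyMakeBorder(b,0,0,0,a.shape[1]-580,cv2.BORDER_CONSTANT)
cv2.imwrite("pics/crop1.png",np.vstack([a,b]))
E
```

```text
panel 922.5 [[404.20001220703125, 242.5], [416.70001220703125, 226.3000030517578], [454.5, 255.6999969482422], [442.0, 271.8999938964844]] [ 473.9 -399.7   30. ] [ 61.6 141.1] [ -38.6 -128.8]
plate 968.5 [[149.10000610351562, 271.0], [182.5, 221.60000610351562], [196.89999389648438, 231.3000030517578], [163.5, 280.79998779296875]] [475.1 366.7   5. ] [179.1  54.1] [ -33.2 -124. ]
rail 5451.0 [[135.0, 210.0], [204.0, 210.0], [204.0, 289.0], [135.0, 289.0]] [477.3 369.8  35. ] [208.9 235.1] [ -90.5 -178.8]
[[-0.972  0.235 -0.   ]
 [ 0.235  0.972 -0.002]
 [-0.    -0.002 -1.   ]]
```

View pics/crop1.png

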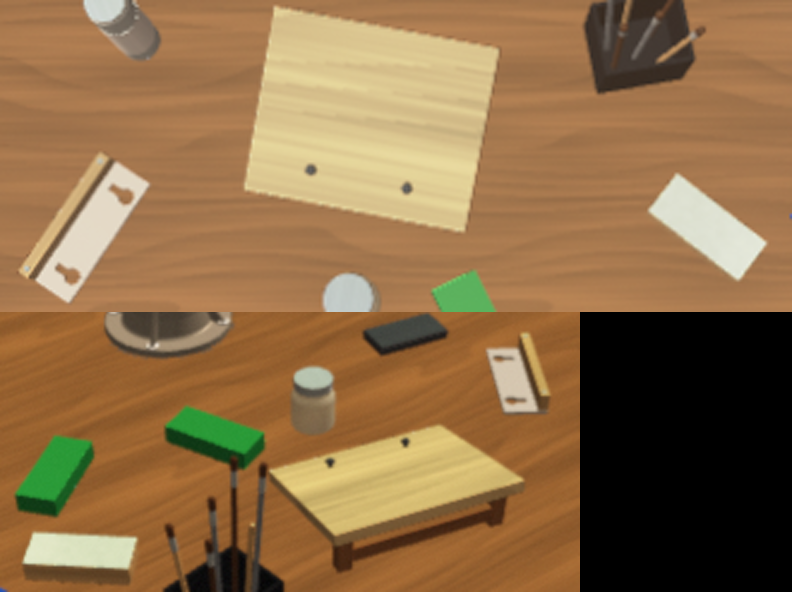

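The crop confirms the white panel as a plain white-topped wooden block, centred near (707,227) in the crop. The ledge's keyholes are at (122,193) and (68,272), and the screws at (311,170) and (407,188). Next I triangulate the board and plan a hover over the ledge.

```bash
python3 - <<'E'
from h import *
ti=viewer.camera_info("top");si=viewer.camera_info("scene");wi=viewer.camera_info("wrist")
c=lambda L,o,k:np.array(L)/k+o
tp=c([(311,170),(407,188),(275,7),(498,47),(465,232),(245,189)],(135,155),2.4)
sc=c([(405,130),(330,151),(522,170),(340,225),(270,165),(440,115)],(185,170),2.)
P=tri(ti,tp,si,sc);print(P.round(1))
e=P[0]-P[1];print("screws",np.linalg.norm(e[:3]),np.degrees(np.arctan2(e[1],e[0]))-90)
for a,b in ((2,3),(3,4),(4,5),(5,2)):print(np.linalg.norm(P[a,:3]-P[b,:3]).round(1),np.degrees(np.arctan2(*(P[b]-P[a])[[1,0]])))
p,R=tool(); C=-wi["R"].T@wi["t"] if isinstance(wi["R"],np.ndarray) else -np.array(wi["R"]).T@wi["t"]
print("cam in tool",R.inv().apply(C-p), "axis",R.inv().apply(np.array(wi["R"])[2]),"camx",R.inv().apply(np.array(wi["R"])[0]))
# ledge
low=onz(ti,[(163.5,280.8),(196.9,231.3)],5);print(low)
d=low[1]-low[0];d/=np.linalg.norm(d);x=np.array([-d[1],d[0],0]);
if x[1]<0:x=-x
print("ledge yaw",np.degrees(np.arctan2(x[1],x[0])),"rail",low.mean(0)+60*x)
hol=onz(ti,c([(122,193),(68,272)],(135,155),2.4),5);print(hol)
print("eef",p,"tool yaw x",np.degrees(np.arctan2(*R.as_matrix()[[1,0],0])), readout.observe()["joint_pos"])
E
```

```text
[[ 546.1   88.9   40.6    5.8]
 [ 523.   -29.    40.1    5.9]
 [ 741.   129.4   79.2    3. ]
 [ 690.4 -139.3   80.6   10.1]
 [ 471.9  -99.    12.5    7.9]
 [ 526.4  173.7   19.4    6.6]]
screws 120.17895200595495 -11.06080068418325
273.4 -100.66185343974182
232.4 169.56782947408468
278.2 78.70945366151228
227.2 -11.678010038517995
cam in tool [ 8.21010731e+01 -1.70649693e-02 -1.42848210e+02] axis [-3.17032399e-01 -3.65457315e-04  9.48414637e-01] camx [3.50307723e-05 9.99999921e-01 3.97044880e-04]
[[385.53125526 393.25612189   5.        ]
 [534.82474684 295.39552361   5.        ]]
ledge yaw 56.75550370010099 rail [493.07077477 394.50615194   5.        ]
[[522.48123396 328.84118541   5.        ]
 [423.02231906 394.78491954   5.        ]]
eef [152.36915334 631.38951172 230.49402978] tool yaw x 166.43588779798415 [-1.43298088  0.39904227  0.04506985  1.53758084 -0.01870585  1.20691805
 -0.05070512]
```

Emit:
carry_out(
  translation=[
    [-38.7,-15.0,8],
    [-38.7,-15.0,8],
    [-38.7,-15.0,8],
    [-38.7,-15.0,8],
    [-38.7,-15.0,8],
    [-38.7,-15.0,8],
    [-38.7,-15.0,8],
    [-38.7,-15.0,8],
    [-38.7,-15.0,8],
    [-38.7,-15.0,8],
  ],
  angular=[
    [0,0,0.342],
    [0,0,0.342],
    [0,0,0.342],
    [0,0,0.342],
    [0,0,0.342],
    [0,0,0.342],
    [0,0,0.342],
    [0,0,0.342],
    [0,0,0.342],
    [0,0,0.342],
  ],
  grip=[1,1,1,1,1,1,1,1,1,1],
)

```text
time_s: 1.15
eef_pos: [497.3, 390.1, 150.2]
orientation: [0.001, 0.289, 0.957, -0.002]
wrist_force: [0.7, -0.8, -0.4]
opening: 1.001
```

Emit:
carry_out(
  translation=[
    [0,0,0],
    [0,0,0],
    [0,0,0],
    [0,0,0],
  ],
  angular=[
    [0,0,0],
    [0,0,0],
    [0,0,0],
    [0,0,0],
  ],
  grip=[1,1,1,1],
)

```text
time_s: 1.55
eef_pos: [492.4, 396.7, 151.6]
orientation: [-0.0, 0.284, 0.959, 0.0]
wrist_force: [0.5, 0.0, 0.2]
opening: 1.0
```

```bash
python3 - <<'E'
from h import *
i=viewer.camera_info("wrist");im=viewer.snapshot("wrist");cv2.imwrite("pics/w1.png",im)
import pickle;pickle.dump(i,open("w1.pkl","wb"))
s=readout.observe();p,R=tool(s);print(s["time_s"],p,np.degrees(np.arctan2(*R.as_matrix()[[1,0],0])),s["joint_pos"].round(3),R.as_matrix()[:,2])
E
```

```text
1.6 [492.70832159 396.32734183 151.57710705] 146.9492394059016 [-0.922  0.444  0.237  1.674 -0.118  1.037  0.347] [ 9.45145552e-05  6.49901015e-04 -9.99999784e-01]
```

View pics/w1.png

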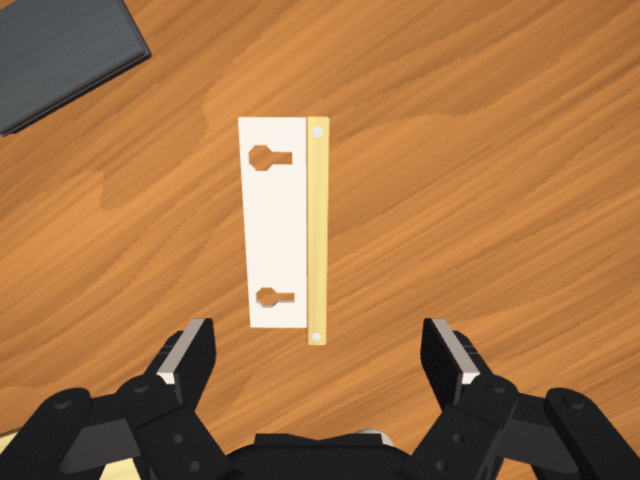

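The wrist picture shows the ledge clearly: rail top corners at about (308,117) to (326,345), and keyholes at (261,158) and (266,297). It is already nearly aligned with the tool.

```bash
python3 - <<'E'
from h import *
import pickle;i=pickle.load(open("w1.pkl","rb"));im=cv2.imread("pics/w1.png");hsv=cv2.cvtColor(im,cv2.COLOR_BGR2HSV)
roi=np.zeros(im.shape[:2],np.uint8);roi[100:355,225:345]=255
pl=cv2.inRange(hsv,(0,0,200),(180,45,255))&roi; ra=cv2.inRange(hsv,(18,60,190),(35,180,255))&roi
def q(m):
    c=max(cv2.findContours(m,0,2)[0],key=cv2.contourArea); h=cv2.convexHull(c)
    for e in np.arange(2,12,.5):
        a=cv2.approxPolyDP(h,e,True)
        if len(a)==4: return a[:,0].astype(float)
A=q(pl);B=q(ra);print(A.tolist(),B.tolist())
def info(n,a,z):
    P=onz(i,a,z);o=np.argsort(a[:,0]);L=P[o[:2]];R=P[o[2:]]
    L=L[np.argsort(a[o[:2],1])];R=R[np.argsort(a[o[2:],1])]
    f=lambda e:(np.linalg.norm(e[0]-e[1]).round(1),np.degrees(np.arctan2(*(e[0]-e[1])[[1,0]])).round(2))
    print(n,L.round(1).tolist(),R.round(1).tolist(),f(L),f(R),"w",np.linalg.norm(L.mean(0)-R.mean(0)).round(1));return L,R
L,R=info("plate",A,5);x=R.mean(0)-L.mean(0)
l,r=info("rail",B,35)
print("rail centre",(l.mean(0)+r.mean(0))/2)
d=(L[0]-L[1]);d/=np.linalg.norm(d);x=np.array([d[1],-d[0],0]);x*=np.sign(x[1]);print("yaw x",np.degrees(np.arctan2(x[1],x[0])),"rail from plate edge",L.mean(0)+60*x)
# holes: dark inside plate hull
h=np.zeros_like(pl);cv2.fillConvexPoly(h,A.astype(int),255);h=cv2.erode(h,np.ones((5,5)))&~pl
H=[]
for c in cv2.findContours(h,0,2)[0]:
    if cv2.contourArea(c)<100: continue
    m=cv2.drawContours(np.zeros_like(h),[c],-1,255,-1);D=cv2.distanceTransform(m,cv2.DIST_L2,5);_,v,_,loc=cv2.minMaxLoc(D)
    rr=np.argwhere(D>v-1.2).mean(0)[::-1];H.append(rr);print("hole",rr,v,onz(i,rr,5))
E
```

```text
[[305.0, 118.0], [305.0, 326.0], [251.0, 326.0], [239.0, 118.0]] [[310.0, 116.0], [328.0, 118.0], [324.0, 344.0], [308.0, 344.0]]
plate [[384.8, 395.3, 5.0], [533.7, 296.9, 5.0]] [[412.1, 437.1, 5.0], [560.5, 338.2, 5.0]] (np.float64(178.4), np.float64(146.56)) (np.float64(178.3), np.float64(146.34)) w 49.6
rail [[414.0, 441.0, 35.0], [561.8, 341.5, 35.0]] [[421.7, 450.5, 35.0], [569.1, 352.7, 35.0]] (np.float64(178.2), np.float64(146.05)) (np.float64(176.9), np.float64(146.41)) w 12.8
rail centre [491.67597738 396.43063243  35.        ]
yaw x 56.55903565256066 rail from plate edge [492.32668061 396.15540663   5.        ]
hole [267.  296.5] 9.799999237060547 [[517.50258152 326.46429572   5.        ]]
hole [261.18181818 157.54545455] 12.599998474121094 [[417.65319184 392.25842936   5.        ]]
```

Emit:
carry_out(
  translation=[
    [-21.9,-25.9,-2],
    [-21.9,-25.9,-2],
    [-21.9,-25.9,-2],
    [-21.9,-25.9,-2],
    [-21.9,-25.9,-2],
    [-21.9,-25.9,-2],
    [-21.9,-25.9,-2],
    [-21.9,-25.9,-2],
    [-21.9,-25.9,-2],
    [-21.9,-25.9,-2],
  ],
  angular=[
    [0,0,1.186],
    [0,0,1.186],
    [0,0,1.186],
    [0,0,1.186],
    [0,0,1.186],
    [0,0,1.186],
    [0,0,1.186],
    [0,0,1.186],
    [0,0,1.186],
    [0,0,1.186],
  ],
  grip=[1,1,1,1,1,1,1,1,1,1],
)

```text
time_s: 2.6
eef_pos: [535.0, 60.2, 171.3]
orientation: [-0.0, 0.771, 0.637, 0.0]
wrist_force: [0.5, -0.3, -0.8]
opening: 1.0
```

Emit:
carry_out(
  translation=[
    [0,0,0],
    [0,0,0],
    [0,0,0],
    [0,0,0],
  ],
  angular=[
    [0,0,0],
    [0,0,0],
    [0,0,0],
    [0,0,0],
  ],
  grip=[1,1,1,1],
)

```text
time_s: 3.0
eef_pos: [535.1, 59.1, 171.3]
orientation: [-0.0, 0.772, 0.636, 0.0]
wrist_force: [0.1, -0.4, 0.3]
opening: 1.001
```

```bash
python3 - <<'E'
from h import *
i=viewer.camera_info("wrist");im=viewer.snapshot("wrist");cv2.imwrite("pics/w2.png",im)
import pickle;pickle.dump(i,open("w2.pkl","wb"))
s=readout.observe();p,R=tool(s);print(s["time_s"],p,np.degrees(np.arctan2(*R.as_matrix()[[1,0],0])),s["joint_pos"].round(3),R.as_matrix()[:,2])
E
```

```text
3.05 [535.15650749  58.95577578 171.27273566] 78.93217444132819 [-0.688  0.3    0.603  1.887 -0.199  1.014 -0.194] [-7.92783527e-06  1.22405015e-04 -9.99999992e-01]
```

Emit:
carry_out(
  translation=[
    [-10,0,0],
    [-10,0,0],
    [-10,0,0],
    [-10,0,0],
    [-10,0,0],
    [-10,0,0],
  ],
  angular=[
    [0,0,0],
    [0,0,0],
    [0,0,0],
    [0,0,0],
    [0,0,0],
    [0,0,0],
  ],
  grip=[1,1,1,1,1,1],
)

```text
time_s: 3.65
eef_pos: [516.2, -37.8, 171.2]
orientation: [-0.0, 0.771, 0.636, 0.0]
wrist_force: [0.3, 0.3, -0.7]
opening: 0.998
```

```bash
python3 - <<'E'
from h import *
i=viewer.camera_info("wrist");im=viewer.snapshot("wrist");cv2.imwrite("pics/w3.png",im)
import pickle;pickle.dump(i,open("w3.pkl","wb"))
s=readout.observe();p,R=tool(s);print(s["time_s"],p,np.degrees(np.arctan2(*R.as_matrix()[[1,0],0])),s["joint_pos"].round(3),R.as_matrix()[:,2])
a=cv2.imread("pics/w2.png");cv2.imwrite("pics/w23.png",cv2.resize(np.hstack([a,im]),(800,300),interpolation=cv2.INTER_AREA))
E
```

```text
3.7 [516.21427509 -37.89105069 171.18024792] 79.0446962081938 [-0.558  0.265  0.648  1.934 -0.189  1.002 -0.015] [-6.53952672e-05  3.31081497e-04 -9.99999943e-01]
```

View pics/w23.png

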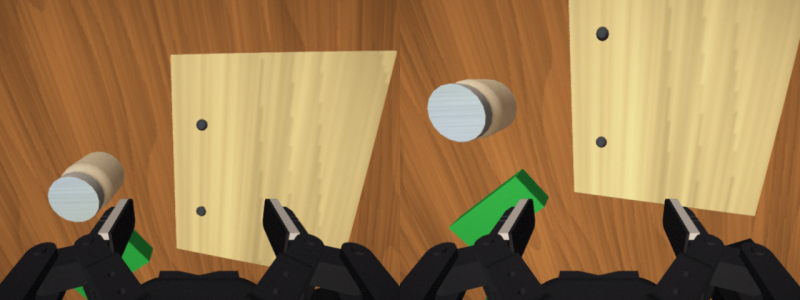

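Both wrist views show the two screw heads at about (201,125) and (200,211), half scale, in the left view, and (602,33) and (601,142) in the right view. The board's low edge is on the left in each. I triangulate the screw heads and the corners.

```bash
python3 - <<'E'
from h import *
import pickle
S={};C={};I={}
for k in (2,3):
    im=cv2.imread(f"pics/w{k}.png");I[k]=pickle.load(open(f"w{k}.pkl","rb"));hsv=cv2.cvtColor(im,cv2.COLOR_BGR2HSV)
    # board mask
    m=cv2.inRange(hsv,(18,50,150),(35,150,255));m=cv2.morphologyEx(m,cv2.MORPH_OPEN,np.ones((3,3)))
    c=max(cv2.findContours(m,cv2.RETR_EXTERNAL,2)[0],key=cv2.contourArea)
    full=cv2.drawContours(np.zeros_like(m),[c],-1,255,-1)
    holes=full&~cv2.drawContours(np.zeros_like(m),[c],-1,255,3)&cv2.inRange(im,(0,0,0),(110,110,110))
    b=[]
    for h in cv2.findContours(holes,cv2.RETR_EXTERNAL,2)[0]:
        a=cv2.contourArea(h)
        if 100<a<700: b.append((*cv2.fitEllipse(h)[0],a,*cv2.fitEllipse(h)[1]))
    b.sort(key=lambda r:r[1]);S[k]=np.array(b)[:,:2];print(k,np.array(b).round(1).tolist())
    # low edge line: leftmost contour points per row
    pts=c[:,0];rows=[(pts[pts[:,1]==y][:,0].min(),y) for y in range(pts[:,1].min()+8,380 if k==2 else 300) if (pts[:,1]==y).any()]
    l=cv2.fitLine(np.array(rows,np.float32),cv2.DIST_HUBER,0,.01,.01).ravel();C[k]=l
P=tri(I[2],S[2],I[3],S[3]);print(P.round(2));e=P[0,:3]-P[1,:3];yaw=np.degrees(np.arctan2(e[1],e[0]))-90;print(np.linalg.norm(e),yaw)
# low edge: two planes; evaluate on plane x (uphill) distance 42 from screws
y=np.radians(yaw);up=np.array([np.cos(y)*np.cos(.2618),np.sin(y)*np.cos(.2618),np.sin(.2618)]);left=np.array([-np.sin(y),np.cos(y),0]);n=np.cross(up,left)
for k in (2,3):
    l=C[k];uv=np.array([l[2:]+l[:2]*t for t in (-60,0,60)])
    O=P[:2,:3].mean(0)-9.5*n; Q=onplane(I[k],uv,O,n);print("low edge x,y rel",((Q-O)@np.c_[up,left]).round(1).tolist())
print("n",n,"screwL",P[0,:3]-9.5*n,"screwR",P[1,:3]-9.5*n,"mid",O)
E
```

```text
2 [[322.7, 199.4, 210.5, 16.6, 16.7], [321.6, 337.6, 153.5, 14.1, 14.5]]
3 [[323.6, 53.9, 312.0, 18.7, 21.6], [321.7, 226.8, 193.0, 15.4, 16.6]]
[[ 5.4401e+02  8.8270e+01  4.3900e+01  4.0000e-02]
 [ 5.2045e+02 -2.9530e+01  4.3540e+01  2.4000e-01]]
120.13146520173599 -11.3141916208818
low edge x,y rel [[127.7, -15.4], [151.6, 20.6], [172.9, 52.5]]
low edge x,y rel [[187.1, -56.4], [187.2, -17.4], [187.3, 18.0]]
n [-0.25378976  0.05077757  0.96592567] screwL [546.42464011  87.78581707  34.71977588] screwR [522.85627012 -30.01049831  34.36067726] mid [534.64045511  28.88765938  34.54022657]
```

Screw heads are 120.1 mm apart (expected 120), at a height consistent with the top view. Now I return to the ledge to grasp it.

```bash
cat >> h.py <<'E'
mid=np.array([534.64,28.89,34.54]);yb=np.radians(-11.31);a15=np.radians(15)
up=np.array([np.cos(yb)*np.cos(a15),np.sin(yb)*np.cos(a15),np.sin(a15)]);left=np.array([-np.sin(yb),np.cos(yb),0]);nb=np.cross(up,left)
RB=Ro.from_matrix(np.c_[left,up,-nb])      # tool x left, y uphill
def down(th):
    t=np.radians(th);return Ro.from_matrix([[np.cos(t),np.sin(t),0],[np.sin(t),-np.cos(t),0],[0,0,-1]])
def show(n,T,Rt): 
    a,b=rel(T,Rt);print(n,"shift cm",a.round(2),"rot",b.round(4))
E
python3 -c "
from h import *
show('hover',[492,396.3,100],down(146.6))"
```

```text
hover shift cm [ 42.17 -10.63   7.13] rot [ 1.0000e-04 -4.0000e-04 -1.1791e+00]
```

Emit:
carry_out(
  translation=[
    [42.2,-10.6,7.1],
    [42.2,-10.6,7.1],
    [42.2,-10.6,7.1],
    [42.2,-10.6,7.1],
    [42.2,-10.6,7.1],
    [42.2,-10.6,7.1],
    [42.2,-10.6,7.1],
    [42.2,-10.6,7.1],
    [42.2,-10.6,7.1],
    [42.2,-10.6,7.1],
  ],
  angular=[
    [0,0,-1.179],
    [0,0,-1.179],
    [0,0,-1.179],
    [0,0,-1.179],
    [0,0,-1.179],
    [0,0,-1.179],
    [0,0,-1.179],
    [0,0,-1.179],
    [0,0,-1.179],
    [0,0,-1.179],
  ],
  grip=[1,1,1,1,1,1,1,1,1,1],
)

```text
time_s: 4.7
eef_pos: [488.8, 404.5, 98.7]
orientation: [-0.002, 0.283, 0.959, 0.002]
wrist_force: [-1.0, 0.2, 0.1]
opening: 0.998
```

Emit:
carry_out(
  translation=[
    [0,0,0],
    [0,0,0],
    [0,0,0],
    [0,0,0],
  ],
  angular=[
    [0,0,0],
    [0,0,0],
    [0,0,0],
    [0,0,0],
  ],
  grip=[0.2,0.2,0.2,0.2],
)

```text
time_s: 5.1
eef_pos: [493.8, 393.8, 100.7]
orientation: [0.0, 0.29, 0.957, 0.0]
wrist_force: [0.4, 0.7, 0.1]
opening: 0.601
```

```bash
python3 -c "
from h import *
show('grasp',[492,396.3,8.5],down(146.6));p,R=tool();print(p,readout.observe()['opening'],readout.observe()['joint_pos'].round(3))"
```

```text
grasp shift cm [0.29 0.1  9.22] rot [ 0.0002  0.0004 -0.0048]
[493.80859964 393.84902027 100.700047  ] 0.6007878574028567 [-0.913  0.497  0.23   1.718 -0.135  0.941  0.353]
```

Emit:
carry_out(
  translation=[
    [0.2,0.1,4.5],
    [0.2,0.1,7.5],
    [0.2,0.1,9.1],
    [0.2,0.1,9.2],
    [0.2,0.1,9.2],
    [0.2,0.1,9.2],
  ],
  angular=[
    [0,0,-0.005],
    [0,0,-0.005],
    [0,0,-0.005],
    [0,0,-0.005],
    [0,0,-0.005],
    [0,0,-0.005],
  ],
  grip=[0.2,0.2,0.2,0.2,0.2,0.2],
)

```text
time_s: 5.7
eef_pos: [493.5, 397.9, 10.2]
orientation: [0.001, 0.286, 0.958, 0.001]
wrist_force: [-0.2, 0.4, 0.2]
opening: 0.603
```

Emit:
carry_out(
  translation=[
    [0,0,0],
    [0,0,0],
    [0,0,0],
    [0,0,0],
    [0,0,0],
    [0,0,0],
    [0,0,0],
  ],
  angular=[
    [0,0,0],
    [0,0,0],
    [0,0,0],
    [0,0,0],
    [0,0,0],
    [0,0,0],
    [0,0,0],
  ],
  grip=[-1,-1,-1,-1,-1,-1,-1],
  grip_force=70,
)

```text
time_s: 6.4
eef_pos: [492.7, 397.5, 9.5]
orientation: [0.0, 0.286, 0.958, 0.001]
wrist_force: [-0.9, -1.0, 6.5]
opening: 0.169
```

Emit:
carry_out(
  translation=[
    [0,0,-5],
    [0,0,-10],
    [0,0,-14],
    [0,0,-14],
    [0,0,-14],
  ],
  angular=[
    [0,0,0],
    [0,0,0],
    [0,0,0],
    [0,0,0],
    [0,0,0],
  ],
  grip=[-1,-1,-1,-1,-1],
)

```text
time_s: 6.9
eef_pos: [492.0, 397.1, 148.6]
orientation: [0.0, 0.286, 0.958, 0.0]
wrist_force: [-0.1, -0.6, -3.6]
opening: 0.171
```

```bash
python3 -c "
from h import *
s=readout.observe();print(s['opening'],s['wrist_force'],tool(s)[0])
show('pre',mid+44*up+(9.5+60)*nb,RB);print(mid+44*up+69.5*nb)"
```

```text
0.170638046573957 [-0.12724579 -0.55025568 -3.64605806] [491.9501795  397.10155392 148.62057744]
pre shift cm [-26.04 -27.53   3.53] rot [-0.2295 -0.156   1.1804]
[558.6767848   24.08261358 113.05988291]
```

Emit:
carry_out(
  translation=[
    [-3.5,-3.7,0],
    [-7,-7.4,0],
    [-10.5,-11.1,0],
    [-14,-14.8,0],
    [-17.5,-18.5,0.5],
    [-21,-22.2,1.5],
    [-24,-25.5,2.5],
    [-26,-27.5,3.5],
    [-26,-27.5,3.5],
    [-26,-27.5,3.5],
  ],
  angular=[
    [-0.023,-0.016,0.12],
    [-0.046,-0.031,0.24],
    [-0.07,-0.047,0.36],
    [-0.09,-0.062,0.48],
    [-0.115,-0.078,0.6],
    [-0.14,-0.094,0.72],
    [-0.16,-0.109,0.84],
    [-0.184,-0.125,0.96],
    [-0.207,-0.14,1.08],
    [-0.2295,-0.156,1.18],
  ],
  grip=[-1,-1,-1,-1,-1,-1,-1,-1,-1,-1],
)

```text
time_s: 7.9
eef_pos: [555.8, 21.8, 110.4]
orientation: [0.101, 0.769, 0.626, 0.08]
wrist_force: [0.1, 0.2, -2.6]
opening: 0.168
```

Emit:
carry_out(
  translation=[
    [0,0,0],
    [0,0,0],
    [0,0,0],
    [0,0,0],
    [0,0,0],
    [0,0,0],
  ],
  angular=[
    [0,0,0],
    [0,0,0],
    [0,0,0],
    [0,0,0],
    [0,0,0],
    [0,0,0],
  ],
  grip=[-1,-1,-1,-1,-1,-1],
)

```text
time_s: 8.5
eef_pos: [558.7, 24.4, 113.4]
orientation: [0.101, 0.767, 0.629, 0.082]
wrist_force: [0.7, -0.3, -2.3]
opening: 0.174
```

```bash
python3 - <<'E'
from h import *
i=viewer.camera_info("wrist");im=viewer.snapshot("wrist");cv2.imwrite("pics/w4.png",im)
import pickle;p,R=tool();pickle.dump((i,p,R),open("w4.pkl","wb"))
show('pre',mid+44*up+(9.5+60)*nb,RB);print(p,readout.observe()["joint_pos"].round(3))
E
```

```text
pre shift cm [-0.03 -0.01  0.03] rot [-0.0001  0.0005  0.0004]
[558.70597367  24.40379518 113.40583147] [-0.736  0.292  0.651  2.094 -0.171  0.569 -0.192]
```

View pics/w4.png

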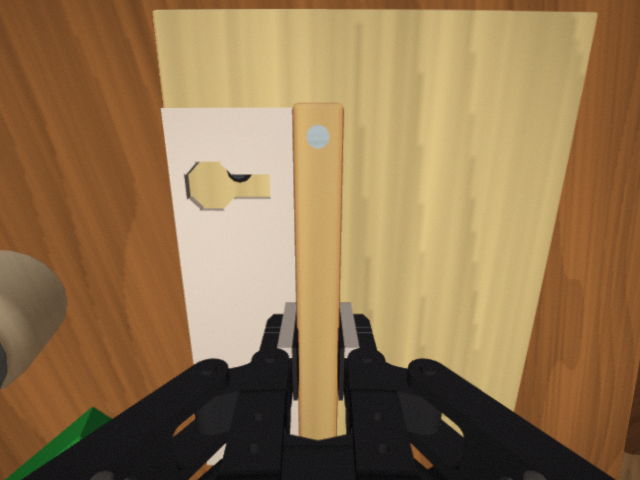

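The picture shows the ledge held by its rail. The left round hole is centred at about (211,186), and the left screw head is just visible through the slot at (239,176), as expected at 60 mm above the board. I check the hole in the tool frame.

```bash
python3 - <<'E'
from h import *
import pickle;i,p,R=pickle.load(open("w4.pkl","rb"));im=cv2.imread("pics/w4.png");hsv=cv2.cvtColor(im,cv2.COLOR_BGR2HSV)
n=R.as_matrix()[:,2]
# plate mask (white), hole = non-white inside
m=cv2.inRange(hsv,(0,0,170),(180,40,255));roi=~m[150:222,180:280]
c=max(cv2.findContours(roi.copy(),cv2.RETR_EXTERNAL,2)[0],key=cv2.contourArea);print(cv2.boundingRect(c))
mm=cv2.drawContours(np.zeros_like(roi),[c],-1,255,-1);D=cv2.distanceTransform(cv2.copyMakeBorder(mm,1,1,1,1,0),cv2.DIST_L2,5);v=D.max()
h=np.argwhere(D>v-1)[:,::-1].mean(0)+[179,149];print("hole px",h,v)
# slot end: right extreme
loc=lambda uv,z:R.inv().apply(onplane(i,uv,p+n*z,n)-p)
x,y,w,hh=cv2.boundingRect(c)
print("hole",loc(h,4.5),"slot end",loc([(x+w+180,h[1])],4.5),"plate L end",loc([(162,108),(292,108)],4.5),"rail top L end corners",loc([(293,104),(343,104)],-25.5))
# screw: predicted pixel from earlier measurement
scr=mid+60*left
print("screw head pred px",proj(i,[scr+9.5*nb,scr+12*nb]), "tool rows",R.as_matrix().round(4).tolist())
E
```

```text
(1, 9, 91, 53)
hole px [209.25  185.125] 24.381395
hole [[ 59.46812805 -44.7055242    4.5       ]] slot end [[ 59.43998003 -19.11744685   4.5       ]] plate L end [[ 88.96028863 -60.13976423   4.5       ]
 [ 88.81223232 -10.33705358   4.5       ]] rail top L end corners [[ 88.46234001  -8.00869051 -25.5       ]
 [ 88.46551291   7.15108919 -25.5       ]]
screw head pred px [[239.15972877 169.49985503]
 [238.21584637 170.00109736]] tool rows [[0.1959, 0.9473, 0.2536], [0.9806, -0.189, -0.0513], [-0.0006, 0.2587, -0.9659]]
```

Emit:
carry_out(
  translation=[
    [0.05,0,1.5],
    [0.05,0,3],
    [0.05,0,4.2],
    [0.05,0,4.2],
    [0.05,0,4.2],
    [0.05,0,4.2],
  ],
  angular=[
    [0,0,0],
    [0,0,0],
    [0,0,0],
    [0,0,0],
    [0,0,0],
    [0,0,0],
  ],
  grip=[-1,-1,-1,-1,-1,-1],
)

```text
time_s: 9.15
eef_pos: [569.8, 22.8, 73.3]
orientation: [0.101, 0.767, 0.629, 0.083]
wrist_force: [-0.3, -0.7, -2.0]
opening: 0.171
```

```bash
python3 - <<'E'
from h import *
i=viewer.camera_info("wrist");im=viewer.snapshot("wrist");save("w5",im,(150,80,350,230),4)
import pickle;p,R=tool();pickle.dump((i,p,R),open("w5.pkl","wb"));cv2.imwrite("pics/w5full.png",im)
show('pre',mid+44*up+.7*left+(9.5)*nb,RB);print(p)
scr=mid+60*left;print(proj(i,[scr+9.5*nb,scr+12*nb]))
E
```

```text
pre shift cm [-0.03 -0.05  1.88] rot [0.0009 0.0001 0.0002]
[569.80747433  22.86459338  73.43832311]
[[218.90743509 181.14242582]
 [217.43206055 181.94145279]]
```

View pics/w5.png

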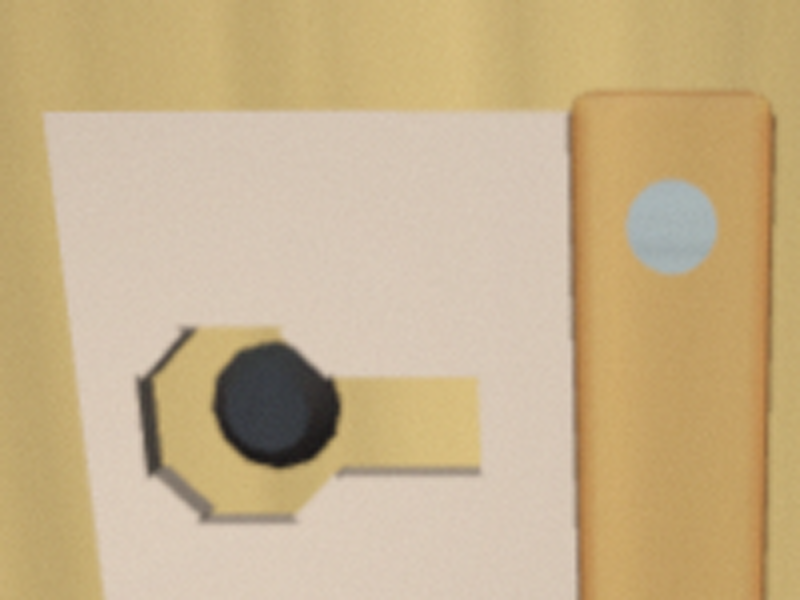

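The enlarged crop shows the left screw head's top centred at (262,405) in the crop and the hole's upper rim centred at (236,423). The remaining parallax comes from height, so I work out the true offset.

```bash
python3 - <<'E'
from h import *
import pickle;i,p,R=pickle.load(open("w5.pkl","rb"));n=R.as_matrix()[:,2]
H=onplane(i,[(236/4+150,423/4+80)],p+n*4.5,n)[0];S=onplane(i,[(263/4+150,405/4+80)],mid+12*nb,nb)[0]
E=onplane(i,[(480/4+150,423/4+80)],p+n*4.5,n)[0]
B=np.c_[up,left,nb]
print("hole in board",(H-mid)@B,"screw",(S-mid)@B,"tool",R.inv().apply(H-p),R.inv().apply(E-p), "slot centre", R.inv().apply(onplane(i,[(440/4+150,424/4+80)],p+n*4.5,n)[0]-p))
E
```

```text
hole in board [-0.32801341 60.1262046  23.79461267] screw [-0.7128892  60.30244602 12.        ] tool [ 59.14801118 -44.83766246   4.5       ] [ 59.11852299 -19.96025522   4.5       ] slot centre [ 59.02012075 -24.03802868   4.5       ]
```

Hole and screw agree within 0.4 mm, so I lower straight down and watch the force.

Emit:
carry_out(
  translation=[
    [0,0,0.5],
    [0,0,1.0],
    [0,0,1.4],
    [0,0,1.6],
    [0,0,1.6],
    [0,0,1.6],
  ],
  angular=[
    [0,0,0],
    [0,0,0],
    [0,0,0],
    [0,0,0],
    [0,0,0],
    [0,0,0],
  ],
  grip=[-1,-1,-1,-1,-1,-1],
)

```text
time_s: 9.8
eef_pos: [573.4, 21.9, 57.2]
orientation: [0.101, 0.767, 0.629, 0.082]
wrist_force: [0.6, -0.5, -2.1]
opening: 0.174
```

Emit:
carry_out(
  translation=[
    [0,0,0.1],
    [0,0,0.2],
    [0,0,0.2],
    [0,0,0.2],
  ],
  angular=[
    [0,0,0],
    [0,0,0],
    [0,0,0],
    [0,0,0],
  ],
  grip=[-1,-1,-1,-1],
)

```text
time_s: 10.2
eef_pos: [573.9, 22.0, 56.5]
orientation: [0.101, 0.767, 0.629, 0.083]
wrist_force: [-6.6, 0.1, 9.9]
opening: 0.175
```

```bash
python3 - <<'E'
from h import *
s=readout.observe();p,R=tool(s);print(s["wrist_force"],(p-mid)@np.c_[up,left,nb])
show('flat',mid+44*up+.7*left+9.5*nb,RB)
E
```

```text
[-6.5779566   0.11545285  9.86122865] [44.16715291  0.91526344 10.9008125 ]
flat shift cm [-0.02 -0.02  0.14] rot [-0.0005 -0.0004 -0.    ]
```

The plate met the board at 10.9 mm; sitting on the screw heads would read about 21 mm, so both heads are through. I slide it downhill.

Emit:
carry_out(
  translation=[
    [0,-0.3,-0.1],
    [0,-0.7,-0.1],
    [0,-1.1,-0.1],
    [0,-1.5,-0.1],
    [0,-1.8,-0.1],
    [0,-2.0,-0.1],
    [0,-2.05,-0.1],
    [0,-2.05,-0.1],
  ],
  angular=[
    [0,0,0],
    [0,0,0],
    [0,0,0],
    [0,0,0],
    [0,0,0],
    [0,0,0],
    [0,0,0],
    [0,0,0],
  ],
  grip=[-1,-1,-1,-1,-1,-1,-1,-1],
)

```text
time_s: 11.0
eef_pos: [554.4, 25.9, 51.2]
orientation: [0.101, 0.767, 0.629, 0.083]
wrist_force: [0.6, 1.1, 1.7]
opening: 0.178
```

```bash
python3 - <<'E'
from h import *
s=readout.observe();p,R=tool(s);print(s["time_s"],s["wrist_force"],s["wrist_force"]@np.c_[up,left,nb],(p-mid)@np.c_[up,left,nb])
i=viewer.camera_info("wrist");im=viewer.snapshot("wrist");save("w6",im,(150,80,350,230),4)
E
```

```text
11.0 [0.60667772 1.07836357 1.65615163] [0.79898975 1.17640222 1.50048567] [23.59834305  0.94021435 10.88568519]
```

View pics/w6.png

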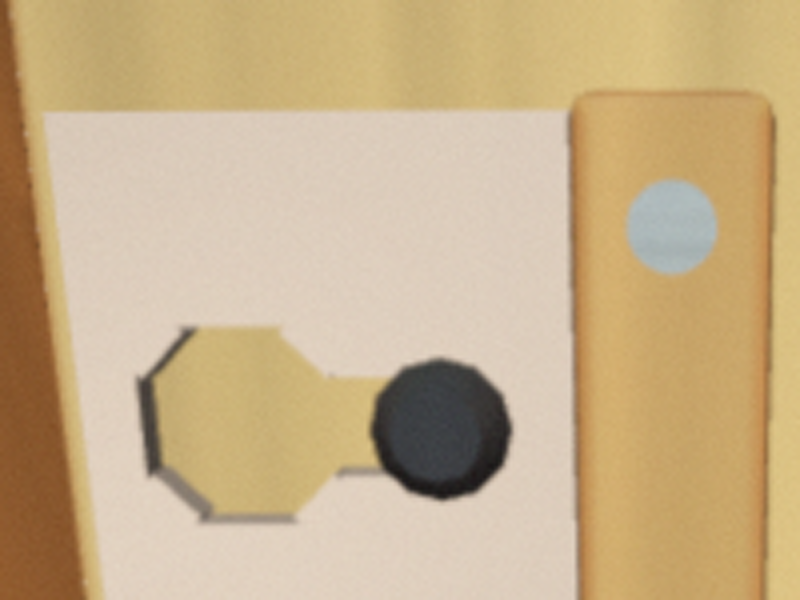

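The left screw head, at (440,428) in the crop, now covers the slot end at about 480. The screw is home or within a millimetre of it. I push a little further, feel the stop, then release.

Emit:
carry_out(
  translation=[
    [0,-0.1,0.05],
    [0,-0.2,0.1],
    [0,-0.25,0.1],
    [0,-0.25,0.1],
  ],
  angular=[
    [0,0,0],
    [0,0,0],
    [0,0,0],
    [0,0,0],
  ],
  grip=[-1,-1,-1,-1],
)

```text
time_s: 11.45
eef_pos: [554.4, 25.9, 51.1]
orientation: [0.102, 0.767, 0.628, 0.084]
wrist_force: [-0.0, -0.9, 9.4]
opening: 0.172
```

```bash
python3 - <<'E'
from h import *
s=readout.observe();p,R=tool(s);print(s["time_s"],s["wrist_force"]@np.c_[up,left,nb],(p-mid)@np.c_[up,left,nb])
E
```

```text
11.45 [ 2.58651995 -0.84702396  9.01379982] [23.60387893  0.97311215 10.86955459]
```

Emit:
carry_out(
  translation=[
    [0,-0.1,-0.1],
    [0,-0.2,-0.1],
    [0,-0.2,-0.1],
    [0,-0.2,-0.1],
  ],
  angular=[
    [0,0,0],
    [0,0,0],
    [0,0,0],
    [0,0,0],
  ],
  grip=[-1,-1,-1,-1],
)

```text
time_s: 11.85
eef_pos: [553.9, 26.1, 51.6]
orientation: [0.104, 0.766, 0.628, 0.085]
wrist_force: [6.4, -2.5, 1.0]
opening: 0.173
```

```bash
python3 - <<'E'
from h import *
s=readout.observe();p,R=tool(s);print(s["time_s"],s["wrist_force"]@np.c_[up,left,nb],(p-mid)@np.c_[up,left,nb])
i=viewer.camera_info("wrist");n=R.as_matrix()[:,2]
f=lambda u,v,z:R.inv().apply(onplane(i,[(u/4+150,v/4+80)],p+n*z,n)[0]-p)
print("hole",f(236,423,4.5),"head top",f(430,427,-2.5),f(440,428,0),"slot end",f(480,423,4.5))
E
```

```text
11.85 [ 6.77184869 -1.19057224 -0.76318372] [23.20231556  1.02115429 11.4762978 ]
hole [ 59.20188346 -44.81601225   4.5       ] head top [ 59.84814098 -23.87426107  -2.5       ] [ 5.93634358e+01 -2.33065334e+01 -7.58115538e-15] slot end [ 59.17205329 -19.92421657   4.5       ]
```

Emit:
carry_out(
  translation=[
    [0,0.1,0.1],
    [0,0.1,0.1],
    [0,0.1,0.1],
    [0,0.1,0.1],
    [0,0.1,0.1],
  ],
  angular=[
    [0,0,0],
    [0,0,0],
    [0,0,0],
    [0,0,0],
    [0,0,0],
  ],
  grip=[-1,-1,-0.3,-0.3,-0.3],
)

```text
time_s: 12.35
eef_pos: [550.0, 26.5, 48.3]
orientation: [0.1, 0.767, 0.629, 0.081]
wrist_force: [0.9, 0.1, 0.2]
opening: 0.348
```

Emit:
carry_out(
  translation=[
    [0,0,-1],
    [0,0,-3],
    [0,0,-7],
    [0,0,-12],
    [0,0,-15],
    [0,0,-15],
    [0,0,-15],
  ],
  angular=[
    [0,0,0],
    [0,0,0],
    [0,0,0],
    [0,0,0],
    [0,0,0],
    [0,0,0],
    [0,0,0],
  ],
  grip=[-0.3,-0.3,-0.3,-0.3,-0.3,0.5,1],
)

```text
time_s: 13.05
eef_pos: [512.8, 34.7, 194.4]
orientation: [0.1, 0.766, 0.629, 0.083]
wrist_force: [-0.2, 0.4, -0.9]
opening: 0.681
```

```bash
python3 - <<'E'
from h import *
i=viewer.camera_info("wrist");p,R=tool();im=viewer.snapshot("wrist");cv2.imwrite("pics/w7.png",im)
import pickle;pickle.dump((i,p,R),open("w7.pkl","wb"))
print(p,readout.observe()["joint_pos"].round(3),readout.observe()["time_s"])
for th in (51.2,-128.8): show(th,[474,-400,170],down(th))
E
```

```text
[512.84092963  34.6961045  194.38705332] [-0.983  0.057  0.798  2.107  0.083  0.755 -0.441] 13.1
51.2 shift cm [-43.34   3.97   3.51] rot [ 0.2553 -0.0618  0.4777]
-128.8 shift cm [-43.34   3.97   3.51] rot [ 0.0837  0.3458 -2.6415]
```

View pics/w7.png

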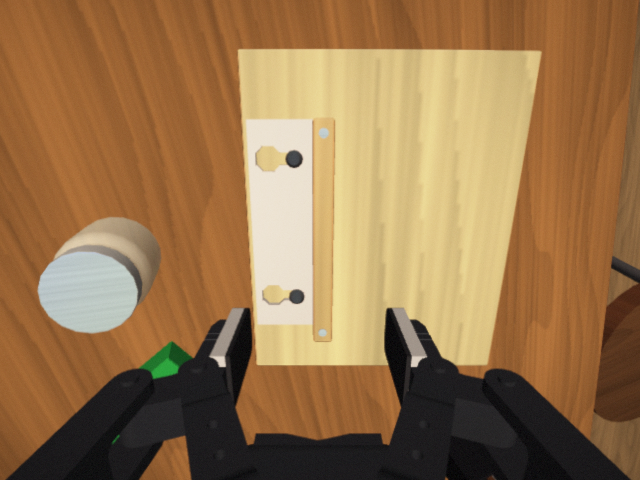

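The ledge is hung. Both screw heads, at (294,158) and (297,296), sit at the slot ends and the rail is uphill. Now I move to the panel.

Emit:
carry_out(
  translation=[
    [-4.3,0.4,0],
    [-8.6,0.8,0],
    [-13,1.2,0.5],
    [-17.3,1.6,1],
    [-21.6,2,1.5],
    [-26,2.4,2],
    [-30.3,2.8,2.4],
    [-34.6,3.2,2.8],
    [-39,3.6,3.2],
    [-43.3,4,3.5],
  ],
  angular=[
    [0.026,-0.006,0.048],
    [0.051,-0.012,0.096],
    [0.077,-0.018,0.143],
    [0.102,-0.025,0.191],
    [0.128,-0.031,0.239],
    [0.153,-0.037,0.287],
    [0.179,-0.043,0.334],
    [0.204,-0.049,0.382],
    [0.23,-0.056,0.43],
    [0.2553,-0.0618,0.4777],
  ],
  grip=[1,1,1,1,1,1,1,1,1,1],
)

```text
time_s: 14.1
eef_pos: [473.6, -401.2, 167.8]
orientation: [-0.002, 0.903, 0.431, -0.001]
wrist_force: [1.0, -0.1, 0.9]
opening: 1.0
```

Emit:
carry_out(
  translation=[
    [0,0,0],
    [0,0,0],
    [0,0,0],
    [0,0,0],
    [0,0,0],
  ],
  angular=[
    [0,0,0],
    [0,0,0],
    [0,0,0],
    [0,0,0],
    [0,0,0],
  ],
  grip=[1,1,1,1,1],
)

```text
time_s: 14.6
eef_pos: [475.8, -398.1, 170.8]
orientation: [0.0, 0.901, 0.433, 0.001]
wrist_force: [1.0, 0.2, -0.5]
opening: 1.0
```

```bash
python3 - <<'E'
from h import *
import pickle
# hung rail, from w7
i,p,R=pickle.load(open("w7.pkl","rb"));B=np.c_[up,left,nb]
q=onplane(i,[(314,119),(335,119),(331,341),(314,341)],mid+36.4*nb,nb);print("rail corners in board",((q-mid)@B).round(1).tolist())
i=viewer.camera_info("wrist");p,R=tool();im=viewer.snapshot("wrist");cv2.imwrite("pics/w8.png",im)
print(p,readout.observe()["joint_pos"].round(3),np.degrees(np.arctan2(*R.as_matrix()[[1,0],0])))
hsv=cv2.cvtColor(im,cv2.COLOR_BGR2HSV);m=cv2.inRange(hsv,(0,0,175),(180,40,255))
m[400:]=0
for c in cv2.findContours(m,0,2)[0]:
    if cv2.contourArea(c)<3000: continue
    b=cv2.boxPoints(cv2.minAreaRect(c));h=cv2.convexHull(c)
    for e in np.arange(2,15,.5):
        a=cv2.approxPolyDP(h,e,True)
        if len(a)==4:break
    P=onz(i,a[:,0].astype(float),30);d=np.diff(np.vstack([P,P[:1]]),axis=0)
    print(cv2.contourArea(c),a[:,0].tolist(),P.round(1).tolist(),P.mean(0).round(1),np.linalg.norm(d,axis=1).round(1),np.degrees(np.arctan2(d[:,1],d[:,0])).round(1))
E
```

```text
rail corners in board [[16.5, 89.1, 36.4], [31.1, 89.1, 36.4], [30.5, -89.1, 36.4], [16.0, -89.1, 36.4]]
[ 475.81907121 -398.14638579  170.76905101] [-0.009  0.554  0.905  1.697 -0.478  1.126  0.359] 51.32033466262464
11569.0 [[353, 150], [349, 312], [283, 312], [277, 150]] [[537.5, -363.4, 30.0], [452.0, -471.4, 30.0], [406.7, -435.1, 30.0], [492.4, -327.3, 30.0]] [ 472.1 -399.3   30. ] [137.8  58.1 137.8  57.8] [-128.4  141.3   51.5  -38.7]
```

Panel centre is (472.1,-399.3) with yaw 51.4°, and its top measures 138×58 against 140×60. The hung rail reads 23.5 mm uphill of the screws (expected 23), so the hang checks out. I descend to the panel.

Emit:
carry_out(
  translation=[
    [-0.3,-0.2,4],
    [-0.3,-0.2,8],
    [-0.3,-0.2,12],
    [-0.3,-0.2,13],
    [-0.3,-0.2,13],
    [-0.3,-0.2,13],
  ],
  angular=[
    [0,0,0],
    [0,0,0],
    [0,0,0],
    [0,0,0],
    [0,0,0],
    [0,0,0],
  ],
  grip=[1,1,1,1,1,1],
)

```text
time_s: 15.25
eef_pos: [472.9, -402.0, 42.8]
orientation: [0.002, 0.902, 0.432, 0.001]
wrist_force: [-0.2, -0.4, -0.2]
opening: 1.0
```

```bash
python3 -c "
from h import *
show('g',[472.1,-399.3,0],down(51.4));print(tool()[0])"
```

```text
g shift cm [ 0.16 -0.25  4.28] rot [ 0.0044 -0.0003 -0.0035]
[ 472.87683549 -402.01242132   42.81571504]
```

Emit:
carry_out(
  translation=[
    [0.1,-0.1,2],
    [0.1,-0.1,3.5],
    [0.1,-0.1,4.1],
    [0.1,-0.1,4.1],
    [0.1,-0.1,4.1],
  ],
  angular=[
    [0,0,0],
    [0,0,0],
    [0,0,0],
    [0,0,0],
    [0,0,0],
  ],
  grip=[1,1,1,1,1],
)

```text
time_s: 15.75
eef_pos: [472.1, -400.1, 0.6]
orientation: [0.001, 0.902, 0.432, 0.001]
wrist_force: [-1.0, -0.0, -0.7]
opening: 1.0
```

```bash
python3 -c "
from h import *
show('g',[472.1,-399.3,0],down(51.4));print(tool()[0],readout.observe()['wrist_force'])"
```

```text
g shift cm [ 0.07 -0.05  0.06] rot [ 0.0024 -0.0004 -0.004 ]
[ 472.05107397 -400.11947929    0.59304642] [-0.97171582 -0.00497458 -0.68445084]
```

Emit:
carry_out(
  translation=[
    [0,0,0],
    [0,0,0],
    [0,0,0],
    [0,0,0],
    [0,0,0],
    [0,0,0],
  ],
  angular=[
    [0,0,0],
    [0,0,0],
    [0,0,0],
    [0,0,0],
    [0,0,0],
    [0,0,0],
  ],
  grip=[-1,-1,-1,-1,-1,-1],
  grip_force=40,
)

```text
time_s: 16.35
eef_pos: [472.2, -400.2, 0.7]
orientation: [0.001, 0.902, 0.432, 0.001]
wrist_force: [0.5, -0.8, 5.6]
opening: 0.694
```

Emit:
carry_out(
  translation=[
    [0,0,-3],
    [0,0,-7],
    [0,0,-12],
    [0,0,-15],
    [0,0,-15],
  ],
  angular=[
    [0,0,0],
    [0,0,0],
    [0,0,0],
    [0,0,0],
    [0,0,0],
  ],
  grip=[-1,-1,-1,-1,-1],
)

```text
time_s: 16.85
eef_pos: [473.2, -401.8, 154.2]
orientation: [0.004, 0.902, 0.432, 0.002]
wrist_force: [1.1, -0.6, -2.3]
opening: 0.695
```

```bash
cat >> h.py <<'E'
RP=Ro.from_matrix(np.c_[up,-left,-nb])
E
python3 -c "
from h import *
p,R=tool();s=readout.observe();print(p,s['wrist_force'],s['opening'],s['joint_pos'].round(3))
T=mid+103*up+62*nb
show('way',[510,-150,160],Ro.from_rotvec(R.as_rotvec()));show('pre',T,RP);print(T)"
```

```text
[ 473.15699514 -401.75724004  154.15045765] [ 1.12351582 -0.59401919 -2.26882216] 0.6945274890582626 [ 1.000e-03  5.670e-01  8.960e-01  1.720e+00 -4.960e-01  1.087e+00
  3.770e-01]
way shift cm [ 21.92 -12.91  -0.68] rot [-0. -0. -0.]
pre shift cm [ 41.26 -14.84   3.21] rot [-0.135   0.2295  1.0849]
[616.4631421   12.52527129 121.08576288]
```

Emit:
carry_out(
  translation=[
    [4,-2.5,-0.5],
    [8.5,-5.2,-1],
    [13,-7.8,-1],
    [17.5,-10.5,-1],
    [22,-12.9,-1],
    [26,-13.4,-0.5],
    [30,-14,0.5],
    [34,-14.3,1.5],
    [38,-14.6,2.5],
    [41.3,-14.8,3.2],
  ],
  angular=[
    [-0.013,0.023,0.1085],
    [-0.027,0.046,0.217],
    [-0.04,0.069,0.3255],
    [-0.054,0.092,0.434],
    [-0.067,0.115,0.5425],
    [-0.081,0.138,0.651],
    [-0.094,0.161,0.7595],
    [-0.108,0.184,0.868],
    [-0.121,0.207,0.9765],
    [-0.135,0.2295,1.085],
  ],
  grip=[-1,-1,-1,-1,-1,-1,-1,-1,-1,-1],
)

```text
time_s: 17.85
eef_pos: [614.1, 17.9, 115.1]
orientation: [0.011, 0.987, -0.099, 0.125]
wrist_force: [0.9, -0.3, -2.7]
opening: 0.688
```

Emit:
carry_out(
  translation=[
    [0,0,0],
    [0,0,0],
    [0,0,0],
    [0,0,0],
    [0,0,0],
  ],
  angular=[
    [0,0,0],
    [0,0,0],
    [0,0,0],
    [0,0,0],
    [0,0,0],
  ],
  grip=[-1,-1,-1,-1,-1],
)

```text
time_s: 18.35
eef_pos: [614.7, 13.8, 118.2]
orientation: [0.011, 0.987, -0.099, 0.127]
wrist_force: [-0.2, 0.3, -1.3]
opening: 0.691
```

```bash
python3 - <<'E'
from h import *
p,R=tool();s=readout.observe();print(p,s['wrist_force'],s['opening'],s['joint_pos'].round(3))
show('flat',mid+103*up+2.1*nb,RP)
im=viewer.snapshot("wrist");cv2.imwrite("pics/w9.png",im)
E
```

```text
[614.73363295  13.82740673 118.15752509] [-0.21733301  0.25652261 -1.3459959 ] 0.6911964704968865 [-0.999  0.641  1.184  1.969 -0.821  0.788 -1.181]
flat shift cm [0.31 0.11 5.76] rot [-0.0035  0.0071 -0.003 ]
```

View pics/w9.png

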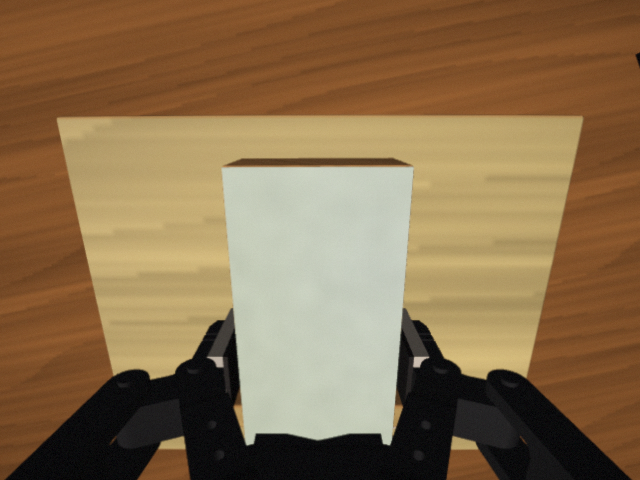

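The panel is held squarely, white face up, with its upper edge at (223–412,166) parallel to the board's top edge. I lower it.

Emit:
carry_out(
  translation=[
    [0.3,0.1,1.5],
    [0.3,0.1,3],
    [0.3,0.1,4.5],
    [0.3,0.1,5.2],
    [0.3,0.1,5.2],
    [0.3,0.1,5.2],
  ],
  angular=[
    [-0.003,0.007,-0.003],
    [-0.003,0.007,-0.003],
    [-0.003,0.007,-0.003],
    [-0.003,0.007,-0.003],
    [-0.003,0.007,-0.003],
    [-0.003,0.007,-0.003],
  ],
  grip=[-1,-1,-1,-1,-1,-1],
)

```text
time_s: 19.0
eef_pos: [630.9, 10.7, 68.9]
orientation: [0.013, 0.987, -0.097, 0.13]
wrist_force: [-0.4, 0.4, -2.5]
opening: 0.697
```

```bash
python3 - <<'E'
from h import *
p,R=tool();s=readout.observe();B=np.c_[up,left,nb];print((p-mid)@B,s['wrist_force']@B)
show('flat',mid+103*up+2.1*nb,RP)
E
```

```text
[103.5338989    1.04124875   7.86127477] [-1.09378711  0.26384278 -2.26305701]
flat shift cm [-0.05  0.1   0.58] rot [-0.0003 -0.0006  0.0016]
```

Emit:
carry_out(
  translation=[
    [0,0.05,0.25],
    [0,0.05,0.5],
    [0,0.05,0.65],
    [0,0.05,0.65],
    [0,0.05,0.65],
  ],
  angular=[
    [0,0,0],
    [0,0,0],
    [0,0,0],
    [0,0,0],
    [0,0,0],
  ],
  grip=[-1,-1,-1,-1,-1],
)

```text
time_s: 19.5
eef_pos: [632.2, 10.3, 63.5]
orientation: [0.012, 0.987, -0.097, 0.13]
wrist_force: [-7.8, 1.7, 10.8]
opening: 0.695
```

```bash
python3 - <<'E'
from h import *
p,R=tool();s=readout.observe();B=np.c_[up,left,nb];print((p-mid)@B,s['wrist_force']@B)
E
```

```text
[103.45309639   0.93932743   2.26131268] [-4.91567294  0.11735692 12.53805243]
```

Contact is at 2.3 mm as predicted. I ease off and slide down to the rail.

Emit:
carry_out(
  translation=[
    [0,0,-0.08],
    [-0.1,0,-0.08],
    [-0.2,0,-0.08],
    [-0.3,0,-0.08],
    [-0.4,0,-0.08],
    [-0.45,0,-0.08],
    [-0.45,0,-0.08],
    [-0.45,0,-0.08],
  ],
  angular=[
    [0,0,0],
    [0,0,0],
    [0,0,0],
    [0,0,0],
    [0,0,0],
    [0,0,0],
    [0,0,0],
    [0,0,0],
  ],
  grip=[-1,-1,-1,-1,-1,-1,-1,-1],
)

```text
time_s: 20.3
eef_pos: [629.5, 10.7, 62.8]
orientation: [0.013, 0.986, -0.097, 0.132]
wrist_force: [5.2, -0.6, 4.1]
opening: 0.692
```

```bash
python3 - <<'E'
from h import *
p,R=tool();s=readout.observe();B=np.c_[up,left,nb];print((p-mid)@B,s['wrist_force']@B)
E
```

```text
[100.64281896   0.74101397   2.26404449] [6.07908261 0.39293344 2.59966202]
```

Rail contact was felt at 100.6 mm (expected 100.4). I release and retreat.

Emit:
carry_out(
  translation=[
    [0.1,0,0],
    [0.1,0,0],
    [0.1,0,0],
    [0.1,0,0],
    [0.1,0,0],
    [0.1,0,0],
  ],
  angular=[
    [0,0,0],
    [0,0,0],
    [0,0,0],
    [0,0,0],
    [0,0,0],
    [0,0,0],
  ],
  grip=[-1,1,1,1,1,1],
)

```text
time_s: 20.9
eef_pos: [628.2, 11.1, 61.5]
orientation: [0.013, 0.987, -0.097, 0.129]
wrist_force: [-0.4, 0.0, 0.6]
opening: 1.0
```

Emit:
carry_out(
  translation=[
    [0.1,0,-1],
    [0.1,0,-3],
    [0.1,0,-7],
    [0.1,0,-12],
    [0.1,0,-17],
    [0.1,0,-17],
    [0.1,0,-17],
  ],
  angular=[
    [0,0,0],
    [0,0,0],
    [0,0,0],
    [0,0,0],
    [0,0,0],
    [0,0,0],
    [0,0,0],
  ],
  grip=[1,1,1,1,1,1,1],
)

```text
time_s: 21.6
eef_pos: [586.8, 20.0, 227.7]
orientation: [0.012, 0.987, -0.096, 0.131]
wrist_force: [-0.2, 0.7, -0.8]
opening: 1.0
```

```bash
python3 - <<'E'
from h import *
import pickle
i=viewer.camera_info("wrist");p,R=tool();im=viewer.snapshot("wrist");t=viewer.snapshot("top");s=viewer.snapshot("scene")
cv2.imwrite("pics/w10.png",im);cv2.imwrite("pics/t10.png",t);pickle.dump((i,p,R),open("w10.pkl","wb"))
print(p,readout.observe()["time_s"],readout.observe()["wrist_force"])
a=cv2.resize(im,(400,300));b=cv2.resize(t[130:310,150:390],(400,300));c=cv2.resize(s[190:310,300:460],(400,300));d=cv2.resize(t,(400,300))
cv2.imwrite("pics/end.png",np.vstack([np.hstack([a,b]),np.hstack([c,d])]))
E
```

```text
[586.76770524  20.03411769 227.69193537] 21.75 [-0.21765163  0.46834896 -0.56375526]
```

View pics/end.png

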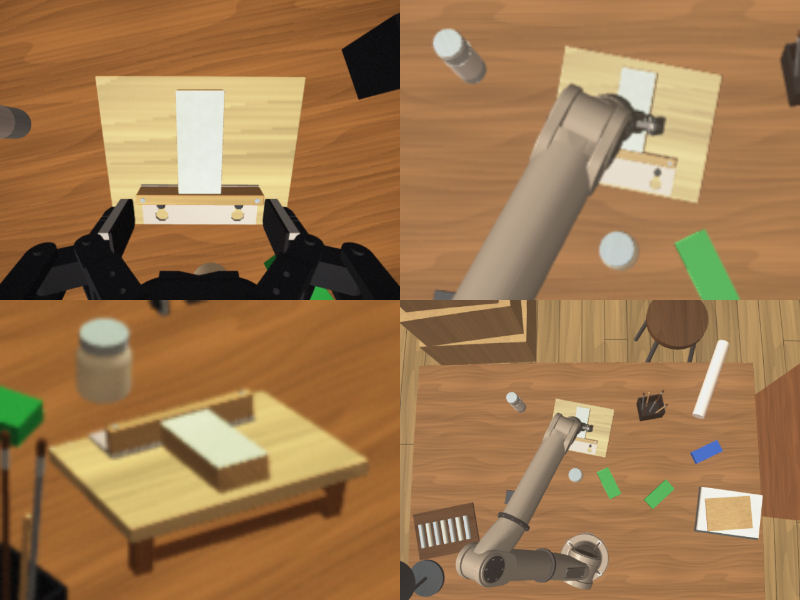

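The panel lies white face up and square, with its lower end at the rail's middle. The ledge is still hung and the bystanders are standing. One numeric check first, then I hand in.

```bash
python3 - <<'E'
from h import *
import pickle
i,p,R=pickle.load(open("w10.pkl","rb"));im=cv2.imread("pics/w10.png");hsv=cv2.cvtColor(im,cv2.COLOR_BGR2HSV)
m=cv2.inRange(hsv,(0,0,140),(180,40,255));m[:130]=0;m[307:]=0;m[:,:270]=0;m[:,370:]=0
h=cv2.convexHull(max(cv2.findContours(m,0,2)[0],key=cv2.contourArea))
for e in np.arange(2,15,.5):
    a=cv2.approxPolyDP(h,e,True)
    if len(a)==4:break
B=np.c_[up,left,nb];f=lambda uv,z:((onplane(i,uv,mid+z*nb,nb)-mid)@B)
q=f(a[:,0].astype(float),31.4);d=np.diff(np.vstack([q,q[:1]]),axis=0)
print("panel",a[:,0].tolist(),q.mean(0).round(1),np.linalg.norm(d,axis=1).round(1),np.degrees(np.arctan2(d[:,1],d[:,0])).round(1))
t0=cv2.imread("pics/top0.png");t1=cv2.imread("pics/t10.png")
for n,(x0,y0,x1,y1) in dict(can=(160,140,210,190),jar=(265,265,295,295),box=(370,140,435,200)).items(): print(n,"max-diff px",int((cv2.absdiff(t0,t1)[y0:y1,x0:x1].max(2)>40).sum()))
E
```

```text
panel [[357, 145], [353, 306], [286, 306], [281, 146]] [102.    0.6  31.4] [135.9  58.8 135.2  57.7] [-179.4   90.2    0.2  -89.1]
can max-diff px 0
jar max-diff px 0
box max-diff px 0
```

```bash
python3 -c "
from station import robot
print(robot.hand_in())"
```

```text
the job is handed in; nothing more can be done
None
```

The ledge is hung on both screws with its rail uphill. The white panel lies face up on the board, square and resting against the middle of the rail. I let go of both and handed in at about 22 s of the 58 s limit; `hand_in` gave no verdict.

**Ledge:** I gripped it by the rail, lowered it over the screws and slid it about 21 mm downhill until it stopped. The wrist picture shows both screw heads at the slot ends. The rail reads about 23.5 mm uphill of the screws, where 23 mm is home.

**Panel:** I felt it touch the board and then the rail, at 100.6 mm uphill against 100.4 mm expected. In the last picture it is 0.6 mm off the rail's middle and within about 1° of square.

**Bystanders:** The spray can, jar and brush box show no change in the top view. The paint tin was hidden under the arm in that view, so I did not check it, but nothing was moved near it.

**Two readings disagreed:**
- The plate touched the board 1.4 mm higher than my camera measurement predicted. I put this down to calibration and used the touch height.
- The last panel outline came out short, at 136 × 58 mm, because my crop cut off the lower end. Its 102 mm centre is therefore biased uphill; working from the upper end gives about 100 mm, against a nominal 101 mm.

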